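Close the bench caliper on a turned fan hub

ROBOT

A 7-joint arm with a two-finger parallel gripper is mounted at the origin on the work surface. World frame = base frame: x ahead of the robot, y to its left, z up, the work surface at z = 0. Lengths are in m, angles in rad, forces in N, time in s.
With the tool pointing down it reaches from about 0.4 to 0.85 m from the base axis. Payload 10.4 kg.
Tool frame: the origin (TCP) lies between the finger pads; the fingertips stand 22 mm ahead of it and the grasp point (between the pads) lies 3 mm ahead of it (r.nose_length is the distance from the TCP to the fingertips, in m); z points along the fingers, y is the line along which they close (so a half turn about z gives the same grasp; the last joint's range is limited). The gripper opens to 87 mm and grips with 3 to 60 N. Pads are 19 mm wide; open, the fingers measure 117 mm over their backs; the gripper's body (75 mm by 190 mm) begins 51 mm behind the grasp point.
Start: joints at [-0.023, 0.332, -0.065, 1.46, 0.022, 1.35, -0.088], TCP at [0.625, 0, 0.245] pointing down, gripper open.
Joint ranges: [-2.6, 2.6], [-0.5, 2.12], [-1.47, 1.34], [0.16, 2.42], [-1.27, 4.41], [0.06, 2.06], [-2.6, 2.6]. Speed limits (rad/s): [2.22, 2.22, 2.79, 2.79, 3.14, 3.14, 3.14].

INTERFACE

Orientations are given as a unit quaternion [x, y, z, w].
In Python, from bench import readout, cams, r gives the robot as it stands. The module is installed in compiled form; this text tells all that it offers.
- The arm moves only by the tool step_arm, never from a script. Its argument "deltas" is a list that holds one entry, the list of rows, each a list of 7 numbers: the turn, a rotation vector about the tool's x, y, z in rad, then the shift along the tool's x, y, z in m, then the opening in per cent of the stroke, from 0 (shut) to 100 (fully open). A call has 1 to 20 rows; each row is the pose to reach, as a shift and turn from the pose commanded when the call began, along the tool's axes at that moment; what a row does not reach only later rows make up. A row lasts 1/8 s, in which the tool goes at most 62.5 mm and 10.7 degrees, less where a joint would pass 70% of its speed; a pose out of reach is approached as far as the arm can. A call with a gripper value outside its range is refused whole. The fingers move at their own pace and stop on an object; "squeeze" is the grip in N (left out, the last holds). Time passes only in rows, so rows that repeat a pose let the fingers close. It gives the time, the measured TCP pose, the force, the opening and the grip force at its end, in the units of the state.
- readout.read_state(): the state, without advancing time (a new reading comes with each control period).
- cams.camera(name): name is "scene" or "side" or "wrist"; returns a dict with "img" (420x560x3 uint8, red, green, blue), "fx", "fy", "cx", "cy" (pixels), "origin" and "rotation" of the camera in the world; the wrist camera has in their place "T_tool_cam" (4x4, takes a point from camera to tool coordinates, whose origin is the TCP and whose axes are the flange's). Camera axes: x right, y up, looking along -z (the intrinsics and any distortion apply to the point x, -y, -z); pixel columns grow to the right and rows downward; lengths in m; the calibration is good to about 2 mm. A picture is of the moment at which its call begins: read the wrist's pose just before it. There is no depth.
- r.close_job(): hands the job in; it is judged then, once.
The state is a dict: "time": time; "joint_positions": joint angles; "joint_vel": joint speeds; "joint_torque": joint torques, N m; "ee_pos": TCP position; "eef_rot": TCP orientation; "ft_force": force on the tool from outside, world axes, zero at the start; "torque": the same for the moment, N m; "width": finger opening in m; "grip_force": force on a finger pad.
Only numpy, scipy, OpenCV 4.12 (cv2) and the standard library are available. Lean on these libraries where they do the work, as an engineer would, in place of code of your own. Each camera call takes 0.05 s, during which the arm holds its last target. There are 200 camera calls.

TASK

Stand the turned hub (the aluminium part with the thick foot and thinner neck) upright on the bench, foot down, between the open jaws of the bench caliper, set down gently and let go of. Then slide the caliper shut by its upright ribbed thumb fin until both jaws bear on the hub's foot and the fin's spring gives by more than half of its travel, hold that light squeeze for a moment, and let go, leaving the jaws shut on the upright hub. Do not squeeze hard, and leave the other loose parts and tools where they are.

Things in the scene. Friction and masses are not known exactly. Their poses are not given: they have to be found in the camera images.
- hub: Loose turned aluminium fan hub, about 0.3 kg, 100 mm tall, standing upright: a foot 50 mm in diameter and 36 mm high, above it a plain neck 28 mm in diameter up to the top. Origin: centre of its underside; z up along its axis.
- caliper: Large steel caliper lying flat, fixed to the bench. Origin: on the bench below the middle of the fixed jaw's measuring face. +y: direction in which the sliding jaw opens, square to the faces; the hub belongs on the +y side. Beam along y, 345 mm long, 22 wide, centre line x = +57 mm, top 20 mm high. The bench between the jaws is free for x below 36 mm; the hub's centre belongs near x = -5 mm.
- jaw_face (a point): Middle of the sliding jaw's measuring face (axes as caliper; it faces -y to the fixed jaw), 16 mm above the bench. Both jaw blades reach from the beam to x = -45 mm in the caliper's frame and are 8 to 24 mm above the bench.
- jaw (a joint): Opening of the caliper: distance between the two measuring faces in m, 0 shut to 0.13; it slides stiffly (about 1 N friction) and stays where it is left.
- thumb (a joint): Spring travel of the thumb block, in m: 0 when free, growing as the fin is pushed towards the fixed jaw (caliper -y) while the jaw is stopped, 0.014 at its end stop. The spring gives 0.7 N per mm.
- fin (a point): Centre of the top of the upright ribbed thumb fin, 64 mm above the bench. Bare metal with black ribs, 24 mm along the caliper's x, 12 mm thick along its y, 24 to 64 mm high; pinch it across its thickness or push it. It stands on the spring-loaded thumb block, 109 mm in +y from the sliding jaw's face when free; the carriage before it is 31 mm high.
- sleeve: Loose plain aluminium sleeve (tube) standing upright, 42 mm outside and 26 mm inside diameter, 85 mm tall, no foot. Not to be disturbed. Origin: centre of its underside.
- bearing: Loose flat steel bearing ring, 70 mm across, 18 mm high. Not to be disturbed. Origin: centre of its underside.
- screwdriver: Loose screwdriver with a yellow handle, lying on the bench. Not to be disturbed. Its own x points from handle to tip.
- wrench: Loose steel wrench lying on the bench. Not to be disturbed. Its own x runs along it.
- table: The bench with its dark top, surface at z = 0.
Not all that is in view belongs to the job. What is shaped like the hub but blue or orange is not meant.

How it is judged:
By the outcome, as a careful person would: the job done as asked, in the order asked, and still so for the second after the job is handed in, with the robot touching nothing.
It also fails if it takes over 61 s, if anything falls off the work surface, if the arm or the gripper's body presses on something with over 40 N, if the wrist force passes 120 N, or if a joint passes its speed limit or range.

## Working session

There is one attempt and no reset: what is moved stays moved. The work goes in short steps, Python scripts to look and compute and a tool call to move; the robot and the scene stay as the last step left them, time stands still between calls to the robot, and variables do not carry over. Pictures are saved under pics/ and viewed, at most 10 in all, crops included, and the job is handed in when it is done.

Besides the shell and the picture viewer there is one more tool, called after "Call:" as name(argument=value, ...) on one line, values as JSON. step_arm: Moves the arm, as the interface text tells. Its arguments: {"type":"object","properties":{"deltas":{"type":"array"},"squeeze":{"type":"number"}},"required":["deltas"]}

```bash
mkdir -p pics; cat > h.py <<'E'
import numpy as np, cv2
from scipy.spatial.transform import Rotation as R
from bench import readout, cams, r
def pose():
    s=readout.read_state(); return np.array(s["ee_pos"]),R.from_quat(s["eef_rot"]),s
def grab(name):
    p,q,s=pose(); c=cams.camera(name)
    if "T_tool_cam" in c:
        T=np.array(c["T_tool_cam"]); c["origin"]=p+q.apply(T[:3,3]); c["rotation"]=q.as_matrix()@T[:3,:3]
    c["origin"]=np.array(c["origin"]); c["rotation"]=np.array(c["rotation"])
    if c["rotation"].shape!=(3,3): c["rotation"]=R.from_quat(c["rotation"]).as_matrix()
    return c
def save(c,f): cv2.imwrite("pics/"+f,c["img"][:,:,::-1])
def dirn(c,u,v):
    K=np.array([[c["fx"],0,c["cx"]],[0,c["fy"],c["cy"]],[0,0,1.]])
    d=c.get("distortion",c.get("dist"))
    x,y=cv2.undistortPoints(np.array([[[u,v]]],float),K,None if d is None else np.array(d,float))[0,0]
    return c["rotation"]@np.array([x,-y,-1])
def plane(c,u,v,z):
    d=dirn(c,u,v); return c["origin"]+d*(z-c["origin"][2])/d[2]
def proj(c,P):
    q=c["rotation"].T@(np.array(P)-c["origin"]); return c["cx"]+c["fx"]*q[0]/-q[2], c["cy"]+c["fy"]*q[1]/q[2]
E
python3 - <<'E'
from h import *
ims=[]
for n in ["scene","side","wrist"]:
    c=grab(n); save(c,n+"0.png"); ims.append(c["img"]); print(n,{k:(np.round(v,3).tolist() if not isinstance(v,str) else v) for k,v in c.items() if k!="img"})
    np.save(n+"0.npy",{k:v for k,v in c.items()},allow_pickle=True)
E
```

```text
scene {'fx': 531.11, 'fy': 531.11, 'cx': 282.606, 'cy': 221.175, 'origin': [1.323, -0.888, 0.895], 'rotation': [[0.75, -0.377, 0.544], [0.661, 0.401, -0.634], [0.021, 0.835, 0.55]]}
side {'fx': 463.615, 'fy': 463.615, 'cx': 275.717, 'cy': 208.849, 'origin': [0.307, 1.06, 0.846], 'rotation': [[-0.981, 0.104, -0.164], [-0.194, -0.576, 0.794], [-0.012, 0.811, 0.585]]}
wrist {'fx': 325.976, 'fy': 325.976, 'cx': 281.159, 'cy': 207.169, 'T_tool_cam': [[0.0, 0.962, 0.273, 0.075], [1.0, -0.0, 0.001, -0.0], [0.001, 0.273, -0.962, -0.139], [0.0, 0.0, 0.0, 1.0]], 'origin': [0.625, 0.075, 0.383], 'rotation': [[1.0, -0.001, 0.002], [0.0, 0.962, 0.273], [-0.002, -0.273, 0.962]]}
```

View pics/scene0.png

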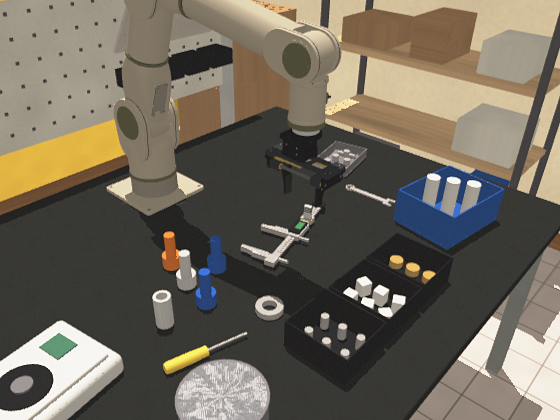

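View pics/side0.png

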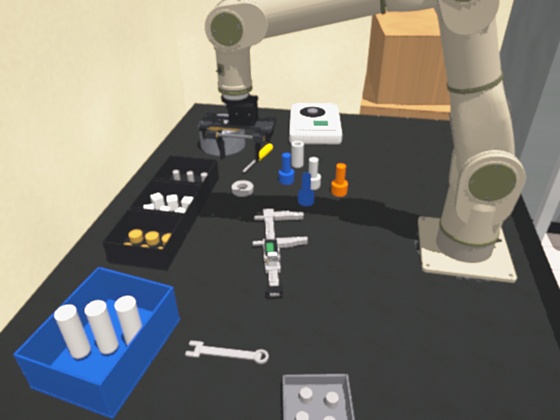

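The scene view shows the silver hub at about (186,270) among blue and orange lookalikes. The sleeve is at (163,310), and the caliper's jaws end at (243,249) and (263,229), with the beam running to the fin near (309,212). The side view has the hub at (314,173) and the jaw tips at (302,215) and (306,240). I'll enlarge both views.

```bash
python3 - <<'E'
from h import *
a=np.load("scene0.npy",allow_pickle=True).item()["img"][195:275,230:330]
b=np.load("side0.npy",allow_pickle=True).item()["img"][200:300,240:320]
A=cv2.resize(a,None,fx=4,fy=4,interpolation=cv2.INTER_CUBIC);B=cv2.resize(b,None,fx=4,fy=4,interpolation=cv2.INTER_CUBIC)
o=np.zeros((400,720,3),np.uint8);o[:320,:400]=A;o[:400,400:720]=B
cv2.imwrite("pics/z1.png",o[:,:,::-1])
sc=np.load("scene0.npy",allow_pickle=True).item(); si=np.load("side0.npy",allow_pickle=True).item()
# hub masks: bright gray pixels
for n,c,(u0,u1,v0,v1) in [("scene",sc,(140,235,225,335)),("side",si,(270,355,135,210))]:
    s=c["img"][v0:v1,u0:u1].astype(int); m=((s.max(2)>95)&(s.max(2)-s.min(2)<45)).astype(np.uint8)
    k,l,st,ce=cv2.connectedComponentsWithStats(m)
    for i in range(1,k):
        if st[i,4]>40: print(n,st[i,0]+u0,st[i,1]+v0,st[i,2:],)
E
```

```text
scene 176 249 [ 21  42 603]
scene 152 289 [ 22  41 688]
side 289 135 [ 54  33 791]
side 308 156 [ 14  35 325]
```

View pics/z1.png

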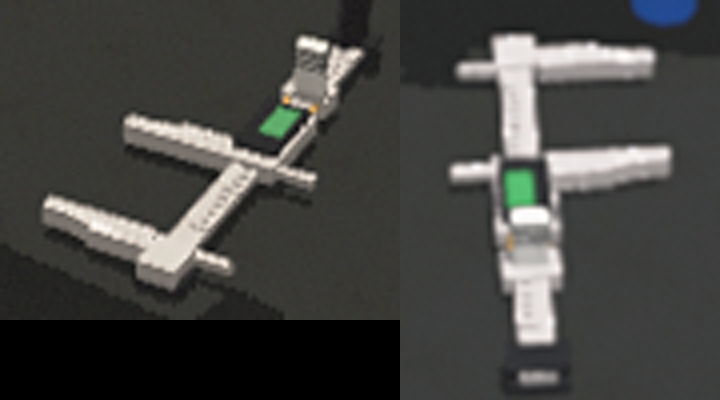

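View pics/wrist0.png

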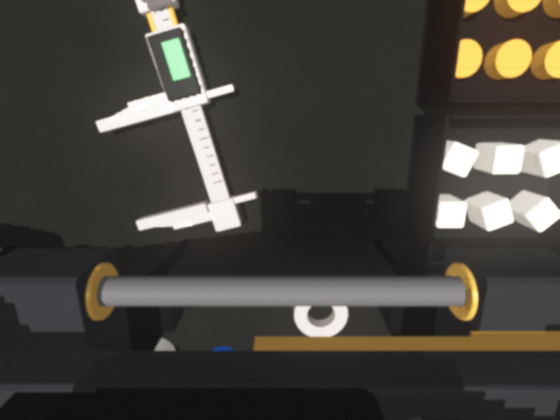

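The enlarged views show the fixed jaw nearest the scene camera, then the sliding jaw, the green display and the ribbed fin. In the wrist view the fixed jaw's face edge runs from (137,220) to (208,203). The sliding jaw runs from (98,130) to (184,108), with the beam heading to the upper left, and the fin is cut off at the top near (157,5). Next I'll work out positions.

```bash
python3 - <<'E'
from h import *
sc,si,w=[np.load(n+"0.npy",allow_pickle=True).item() for n in ["scene","side","wrist"]]
def axis(c,u0,u1,v0,v1):
    s=c["img"][v0:v1,u0:u1].astype(int); m=((s.max(2)>95)&(s.max(2)-s.min(2)<45))
    for v in range(0,v1-v0,3):
        x=np.nonzero(m[v])[0]
        if len(x): print(v+v0,x.min()+u0,x.max()+u0,end=' | ')
    print()
axis(sc,174,198,247,293); axis(si,306,324,154,193)
for n,c,u,v in [("hub sc",sc,185,252),("hub si",si,313.5,158)]: print(n,plane(c,u,v,.1))
for n,u,v,z in [("sleeve",163,293,.085),("blue1",215,239,.1),("blue2",205,272,.1),("orange",169,236,.1),("bearing",269,305,.018)]: print(n,plane(sc,u,v,z).round(3))
for n,u,v,z in [("sleeve",297,143,.085),("blue1",306,175,.1),("blue2",286,156,.1),("orange",341,167,.1)]: print(n,plane(si,u,v,z).round(3))
g=w["img"].min(2).astype(int)
up=[];lo=[]
for u in range(142,205,3):
    v=[k for k in range(185,235) if g[k,u]>120]; up.append(plane(w,u,v[0]-.5,.024)[:2])
for u in range(105,170,3):
    v=[k for k in range(88,140) if g[k,u]>120]; lo.append(plane(w,u,v[-1]+.5,.012)[:2])
def fit(p):
    vx,vy,x,y=cv2.fitLine(np.array(p,np.float32),cv2.DIST_HUBER,0,.001,.001).ravel(); return np.degrees(np.arctan(vy/vx)),(x,y)
fu,fl=fit(up),fit(lo); print(fu,fl)
for c in ("L beam",190,130),("R",204,130),("L",210,190),("R",222,190): print(c,plane(w,*c[1:],.02).round(3))
print("tips",plane(w,137,220,.024),plane(w,98,126,.024))
print("fin sc top",plane(sc,308,207,.064),"si",plane(si,240+530/4-100,200+212/4,.064))
E
```

```text
250 181 188 | 253 179 189 | 256 179 189 | 259 179 189 | 262 179 190 | 265 180 190 | 268 179 193 | 271 177 195 | 274 176 195 | 277 177 195 | 280 177 196 | 283 177 196 | 286 178 194 | 289 181 190 | 
157 309 317 | 160 309 318 | 163 309 318 | 166 309 317 | 169 309 317 | 172 309 317 | 175 311 320 | 178 310 320 | 181 311 320 | 184 311 320 | 187 311 319 | 190 313 313 | 
hub sc [ 0.45159396 -0.24179251  0.1       ]
hub si [ 0.4505791  -0.24985222  0.1       ]
sleeve [ 0.52  -0.365  0.085]
blue1 [ 0.465 -0.153  0.1  ]
blue2 [ 0.547 -0.261  0.1  ]
orange [ 0.368 -0.225  0.1  ]
bearing [ 0.675 -0.176  0.018]
sleeve [ 0.524 -0.371  0.085]
blue1 [ 0.46  -0.142  0.1  ]
blue2 [ 0.541 -0.247  0.1  ]
orange [ 0.359 -0.208  0.1  ]
(np.float32(14.782011), (np.float32(0.49882188), np.float32(-0.030050188))) (np.float32(14.456367), (np.float32(0.46763188), np.float32(0.066833444)))
('L beam', 190, 130) [0.525 0.059 0.02 ]
('R', 204, 130) [0.54  0.059 0.02 ]
('L', 210, 190) [ 0.543 -0.008  0.02 ]
('R', 222, 190) [ 0.557 -0.008  0.02 ]
tips [ 0.45719624 -0.04272545  0.024     ] [0.42819208 0.06295366 0.024     ]
fin sc top [0.50504603 0.17987865 0.064     ] si [0.49729377 0.18894912 0.064     ]
```

Call:
step_arm(deltas=[[[0,0,0,-0.02,-0.014,0,100],[0,0,0,-0.06,-0.043,0,100],[0,0,0,-0.11,-0.078,0,100],[0,0,0,-0.16,-0.114,0,80],[0,0,0,-0.2,-0.142,0,70],[0,0,0,-0.23,-0.164,0,70],[0,0,0,-0.243,-0.173,0,70],[0,0,0,-0.243,-0.173,0,70]]])

```text
time: 1.15
ee_pos: [0.452, -0.2431, 0.2445]
eef_rot: [0.707, 0.707, 0.0, -0.0]
ft_force: [-0.0, 0.6, -0.0]
width: 0.0613
grip_force: 0.0
```

```bash
python3 - <<'E'
from h import *
p,q,s=pose(); print(p,q.as_matrix().round(3).tolist(),s["width"],s["time"],s["ft_force"])
c=grab("wrist"); save(c,"w1.png"); np.save("w1.npy",c,allow_pickle=True)
print(proj(c,[.452,-.243,.1]),proj(c,[.452,-.243,.036]))
E
```

```text
[ 0.45199401 -0.24308452  0.24451638] [[0.001, 1.0, 0.0], [1.0, -0.001, 0.0], [0.0, 0.0, -1.0]] 0.06129079501622108 1.15 [-0.00866601  0.63005747 -0.03266446]
(np.float64(281.3898056469098), np.float64(200.9670550121441)) (np.float64(281.3851181145815), np.float64(185.99392417162863))
```

View pics/w1.png

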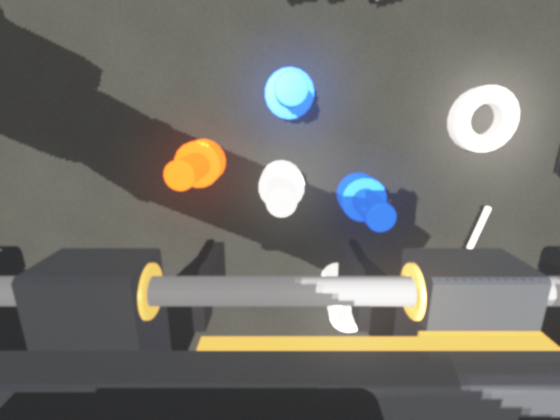

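The hub's top circle is at about (281,202) and its foot at (281,184), as predicted to within 2 mm. Now I'll descend and grip the neck.

Call:
step_arm(deltas=[[[0,0,0,0,0,0.03,70],[0,0,0,0,0,0.07,70],[0,0,0,0,0,0.11,70],[0,0,0,0,0,0.145,70],[0,0,0,0,0,0.1665,70],[0,0,0,0,0,0.1665,70],[0,0,0,0,0,0.1665,25],[0,0,0,0,0,0.1665,25],[0,0,0,0,0,0.1665,25],[0,0,0,0,0,0.1665,25],[0,0,0,0,0,0.1665,25],[0,0,0,0,0,0.1665,25]]], squeeze=15)

```text
time: 2.7
ee_pos: [0.4521, -0.2431, 0.0783]
eef_rot: [0.707, 0.707, 0.0, 0.0]
ft_force: [-0.1, 0.3, 2.8]
width: 0.0273
grip_force: 15.0
```

Call:
step_arm(deltas=[[[0,0,0,0,0,-0.01,25],[0,0,0,0,0,-0.03,25],[0,0,0,0,0,-0.06,25],[0,0,0,0,0,-0.09,25],[0,0,0,0,0,-0.115,25],[0,0,0,0,0,-0.125,25],[0,0,0,0.015,0.002,-0.125,25],[0,0,0,0.045,0.006,-0.125,25],[0,0,0,0.085,0.012,-0.125,25],[0,0,0,0.125,0.018,-0.125,25],[0,0,0,0.165,0.024,-0.125,25],[0,0,0,0.2,0.029,-0.125,25],[0,0,0,0.228,0.033,-0.125,25],[0,0,0,0.2431,0.0353,-0.125,25],[0,0,0,0.2431,0.0353,-0.125,25],[0,0,0,0.2431,0.0353,-0.125,25]]])

```text
time: 4.7
ee_pos: [0.4871, -0.0011, 0.2027]
eef_rot: [0.708, 0.707, -0.0, -0.0]
ft_force: [0.0, -1.6, -3.2]
width: 0.0269
grip_force: 15.0
```

```bash
python3 - <<'E'
from h import *
p,q,s=pose(); print(p,s["width"],s["ft_force"])
c=grab("wrist"); save(c,"w2.png"); np.save("w2.npy",c,allow_pickle=True)
O=np.array([.5003,-.0297,0]);X=np.array([.968,.252,0]);Y=np.array([-.252,.968,0])
for n,a,b,z in [("fixed tip",-.045,0,.024),("fixed beam",.046,0,.024),("slide tip",-.045,.1017,.024),("slide",.04,.1017,.024),("fin",.057,.2107,.064)]: print(n,np.round(proj(c,O+a*X+b*Y+[0,0,z]),1))
E
```

```text
[ 0.4870624  -0.00112513  0.20272648] 0.026860290329860884 [ 0.03063496 -1.56671955 -3.17664163]
fixed tip [252.2 229.9]
fixed beam [338.5 208.5]
slide tip [222.6 132.3]
slide [309.6 108.7]
fin [302.4 -51. ]
```

View pics/w2.png

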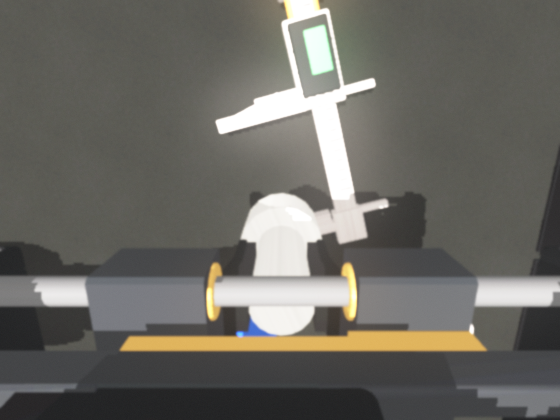

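The hub hangs upright in the grip, reading 3.2 N. The caliper edges fall where I predicted: the sliding jaw tip is at (219,131) and the fixed jaw's upper edge at about (332,208). Now I'll lower it.

Call:
step_arm(deltas=[[[0,0,0,0,0,0.015,25],[0,0,0,0,0,0.045,25],[0,0,0,0,0,0.075,25],[0,0,0,0,0,0.1,25],[0,0,0,0,0,0.114,25],[0,0,0,0,0,0.119,25],[0,0,0,0,0,0.121,25],[0,0,0,0,0,0.1225,25],[0,0,0,0,0,0.1235,25],[0,0,0,0,0,0.1235,25],[0,0,0,0,0,0.1235,25]]])

```text
time: 6.12
ee_pos: [0.4874, 0.0001, 0.0797]
eef_rot: [0.707, 0.707, 0.0, 0.0]
ft_force: [-0.1, -0.1, -3.0]
width: 0.0264
grip_force: 15.0
```

Call:
step_arm(deltas=[[[0,0,0,0,0,0.0005,25],[0,0,0,0,0,0.001,25],[0,0,0,0,0,0.0014,25],[0,0,0,0,0,0.0014,25]]])

```text
time: 6.62
ee_pos: [0.4874, 0.0001, 0.0783]
eef_rot: [0.707, 0.707, 0.0, 0.0]
ft_force: [-1.1, 0.4, 0.9]
width: 0.0268
grip_force: 15.0
```

Call:
step_arm(deltas=[[[0,0,0,0,0,0,35],[0,0,0,0,0,0,45],[0,0,0,0,0,0,60],[0,0,0,0,0,0,60],[0,0,0,0,0,0,60],[0,0,0,0,0,-0.01,60],[0,0,0,0,0,-0.04,60],[0,0,0,0,0,-0.08,60],[0,0,0,0,0,-0.12,60],[0,0,0,0,0,-0.14,60],[0,0,0,0,0,-0.14,60]]])

```text
time: 8.0
ee_pos: [0.4882, 0.0002, 0.2202]
eef_rot: [0.707, 0.707, 0.001, 0.001]
ft_force: [-0.5, -0.4, -0.4]
width: 0.0523
grip_force: 0.0
```

Call:
step_arm(deltas=[[[0,0,0.1,0.01,0.001,0,50],[0,0,0.26,0.035,0.003,0,50],[0,0,0.42,0.065,0.005,0,50],[0,0,0.58,0.095,0.008,0,50],[0,0,0.74,0.125,0.01,0,50],[0,0,0.9,0.15,0.012,0,50],[0,0,1.06,0.17,0.014,0,50],[0,0,1.2,0.182,0.015,0,50],[0,0,1.316,0.188,0.0152,0,50],[0,0,1.316,0.188,0.0152,0,50],[0,0,1.316,0.188,0.0152,0,50]]])

```text
time: 9.38
ee_pos: [0.5023, 0.1876, 0.2176]
eef_rot: [0.992, 0.128, -0.0, 0.0]
ft_force: [-0.7, -0.2, -0.9]
width: 0.0437
grip_force: 0.0
```

```bash
python3 - <<'E'
from h import *
p,q,s=pose(); print(p,q.as_matrix().round(3).tolist(),s["width"],s["ft_force"],np.round(s["joint_positions"],2))
c=grab("wrist"); save(c,"w3.png"); np.save("w3.npy",c,allow_pickle=True)
O=np.array([.5003,-.0297,0]);X=np.array([.968,.252,0]);Y=np.array([-.252,.968,0])
for n,a,b,z in [("fin",.057,.2107,.064),("fin corner",.045,.2047,.064),("hub top",-.005,.031,.1),("hub bottom",-.005,.031,0),("slide tip",-.045,.1017,.024)]: print(n,np.round(proj(c,O+a*X+b*Y+[0,0,z]),1))
E
```

```text
[0.50231588 0.18764185 0.2176331 ] [[0.967, 0.254, -0.001], [0.254, -0.967, -0.0], [-0.001, 0.0, -1.0]] 0.04365256584864971 [-0.69915496 -0.21440046 -0.85864288] [-0.25  0.17 -0.22  1.72  0.04  1.26 -1.79]
fin [280.1 197.9]
fin corner [286.5 210.3]
hub top [486.  277.5]
hub bottom [434.2 236.2]
slide tip [376.5 276.9]
```

View pics/w3.png

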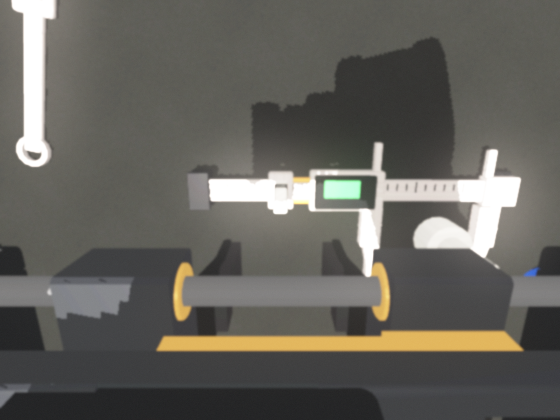

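The fin is at about (281,198), right under the tool, and the beam is level in the image. The hub stands upright by the fixed jaw at (445,240). Now I'll lower the open fingers around the fin.

Call:
step_arm(deltas=[[[0,0,0,0,0,0.02,50],[0,0,0,0,0,0.06,50],[0,0,0,0,0,0.1,50],[0,0,0,0,0,0.125,50],[0,0,0,0,0,0.145,50],[0,0,0,0,0,0.155,50],[0,0,0,0,0,0.155,40],[0,0,0,0,0,0.155,30],[0,0,0,0,0,0.155,30],[0,0,0,0,0,0.155,30]]])

```text
time: 10.68
ee_pos: [0.5028, 0.1882, 0.0637]
eef_rot: [0.992, 0.127, 0.0, -0.0]
ft_force: [-0.2, 1.4, -0.2]
width: 0.0268
grip_force: 0.0
```

Call:
step_arm(deltas=[[[0,0,0,0,0.003,0,30],[0,0,0,0,0.006,0,30],[0,0,0,0,0.01,0,30],[0,0,0,0,0.015,0,30],[0,0,0,0,0.02,0,30],[0,0,0,0,0.025,0,30],[0,0,0,0,0.03,0,30],[0,0,0,0,0.035,0,30],[0,0,0,0,0.04,0,30],[0,0,0,0,0.043,0,30],[0,0,0,0,0.045,0,30],[0,0,0,0,0.045,0,30],[0,0,0,0,0.045,0,30]]])

```text
time: 12.3
ee_pos: [0.5139, 0.1446, 0.0632]
eef_rot: [0.992, 0.127, 0.0, 0.0]
ft_force: [0.8, 0.4, 0.1]
width: 0.0263
grip_force: 0.3
```

Call:
step_arm(deltas=[[[0,0,0,0,0.002,0,30],[0,0,0,0,0.004,0,30],[0,0,0,0,0.006,0,30],[0,0,0,0,0.008,0,30],[0,0,0,0,0.01,0,30],[0,0,0,0,0.012,0,30],[0,0,0,0,0.012,0,30],[0,0,0,0,0.012,0,30]]])

```text
time: 13.3
ee_pos: [0.5168, 0.1332, 0.0632]
eef_rot: [0.992, 0.127, 0.0, -0.0]
ft_force: [-0.6, 2.0, -0.5]
width: 0.026
grip_force: 1.2
```

```bash
python3 - <<'E'
from h import *
p,q,s=pose(); print(p,s["ft_force"],s["grip_force"])
c=grab("wrist"); d=grab("side"); e=grab("scene")
o=np.zeros((600,800,3),np.uint8)
o[:420,:560]=c["img"]
o[420:600,0:240]=cv2.resize(d["img"][190:280,230:350],None,fx=2,fy=2)
o[420:600,280:520]=cv2.resize(e["img"][185:275,220:340],None,fx=2,fy=2)
cv2.imwrite("pics/w4.png",o[:,:,::-1])
E
```

```text
[0.51684052 0.13320869 0.06316914] [-0.5521137   2.01311943 -0.54561441] 1.1589389241999015
```

View pics/w4.png

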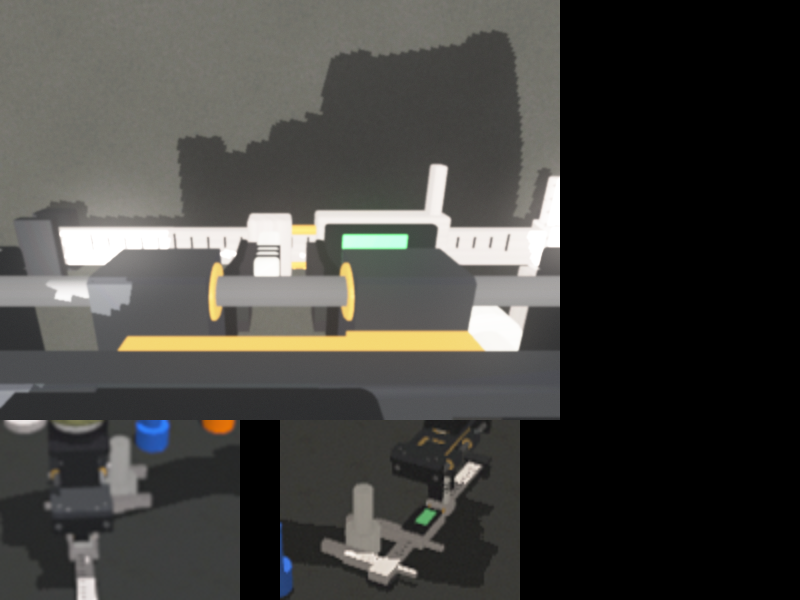

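The hub is upright between the jaws, the finger is pushing the fin from behind, and about 1 N of sliding friction is felt. I'll keep going slowly.

Call:
step_arm(deltas=[[[0,0,0,0,0.001,0,30],[0,0,0,0,0.002,0,30],[0,0,0,0,0.003,0,30],[0,0,0,0,0.004,0,30],[0,0,0,0,0.005,0,30],[0,0,0,0,0.005,0,30]]])

```text
time: 14.2
ee_pos: [0.5182, 0.128, 0.0632]
eef_rot: [0.992, 0.127, 0.0, 0.0]
ft_force: [-0.6, 3.1, 1.1]
width: 0.0264
grip_force: 1.2
```

Call:
step_arm(deltas=[[[0,0,0,0,0.001,0,30],[0,0,0,0,0.002,0,30],[0,0,0,0,0.003,0,30],[0,0,0,0,0.004,0,30],[0,0,0,0,0.005,0,30],[0,0,0,0,0.005,0,30]]])

```text
time: 14.95
ee_pos: [0.5194, 0.1234, 0.0632]
eef_rot: [0.992, 0.127, 0.0, -0.0]
ft_force: [-1.0, 3.4, 0.5]
width: 0.026
grip_force: 1.8
```

Call:
step_arm(deltas=[[[0,0,0,0,0.001,0,30],[0,0,0,0,0.002,0,30],[0,0,0,0,0.003,0,30],[0,0,0,0,0.004,0,30],[0,0,0,0,0.004,0,30]]])

```text
time: 15.58
ee_pos: [0.5203, 0.1199, 0.0632]
eef_rot: [0.992, 0.127, 0.0, -0.0]
ft_force: [-2.5, 5.1, 0.2]
width: 0.0262
grip_force: 3.0
```

Call:
step_arm(deltas=[[[0,0,0,0,0.001,0,30],[0,0,0,0,0.002,0,30],[0,0,0,0,0.002,0,30],[0,0,0,0,0.002,0,30]]])

```text
time: 16.08
ee_pos: [0.5207, 0.1184, 0.0632]
eef_rot: [0.992, 0.127, 0.0, -0.001]
ft_force: [-1.0, 6.8, -0.2]
width: 0.026
grip_force: 3.5
```

```bash
python3 - <<'E'
from h import *
p,q,s=pose(); print(p,s["ft_force"],s["grip_force"],s["width"])
Y=np.array([-.252,.968,0]); O=np.array([.5003,-.0297,0]); f=[];g=[]
for i in range(6):
    c=grab("wrist"); s=pose()[2]; f.append(Y@s["ft_force"]); g.append(s["grip_force"])
print(np.round(f,2),np.round(g,2),"tcp y_c",Y@(p-O),"rear pad",Y@(p-O)+s["width"]/2)
o=cv2.resize(c["img"][180:380,220:560],None,fx=2.3,fy=2.3)
cv2.imwrite("pics/w5.png",o[:,:,::-1])
E
```

```text
[0.52074484 0.11836413 0.06317815] [-1.03137714  6.84291323 -0.16460095] 3.531373660080135 0.026049675572737435
[8.6  7.5  6.68 7.18 6.57 7.25] [3.53 3.53 3.53 3.53 3.53 3.53] tcp y_c 0.13817398297800154 rear pad 0.15134162790944394
```

View pics/w5.png

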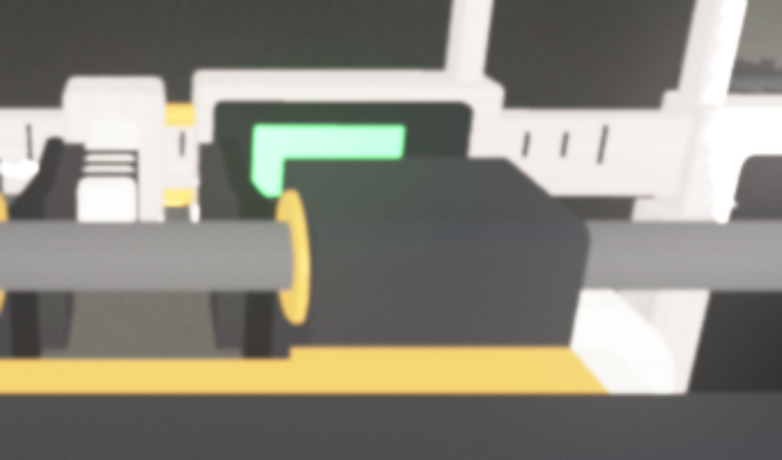

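The push is 7.1 N by both the wrist force and the pads, rising at 0.7 N per mm, so both jaws are bearing on the hub and the spring has given about 10 mm. The fin is still clear of its end stop. I'll hold, then ease off.

Call:
step_arm(deltas=[[[0,0,0,0,0,0,30],[0,0,0,0,0,0,30],[0,0,0,0,0,0,30],[0,0,0,0,0,0,30],[0,0,0,0,0,0,30],[0,0,0,0,0,0,30],[0,0,0,0,0,0,30],[0,0,0,0,0,0,30],[0,0,0,0,0,0,30],[0,0,0,0,0,0,30],[0,0,0,0,0,0,30],[0,0,0,0,0,0,30]]])

```text
time: 17.88
ee_pos: [0.5207, 0.1184, 0.0632]
eef_rot: [0.992, 0.127, 0.0, -0.0]
ft_force: [-2.0, 8.0, 0.1]
width: 0.0258
grip_force: 3.5
```

Call:
step_arm(deltas=[[[0,0,0,0,-0.0015,0,30],[0,0,0,0,-0.003,0,30],[0,0,0,0,-0.0045,0,30],[0,0,0,0,-0.006,0,30],[0,0,0,0,-0.0075,0,30],[0,0,0,0,-0.009,0,30],[0,0,0,0,-0.0105,0,30],[0,0,0,0,-0.012,0,30],[0,0,0,0,-0.014,0,30],[0,0,0,0,-0.016,0,30],[0,0,0,0,-0.017,0,30],[0,0,0,0,-0.017,0,30],[0,0,0,0,-0.017,0,30]]])

```text
time: 19.5
ee_pos: [0.5167, 0.1338, 0.0632]
eef_rot: [0.992, 0.127, 0.0, 0.0]
ft_force: [0.3, 0.4, -0.2]
width: 0.0262
grip_force: 0.0
```

Call:
step_arm(deltas=[[[0,0,0,0,0,-0.005,30],[0,0,0,0,0,-0.02,30],[0,0,0,0,0,-0.05,30],[0,0,0,0,0,-0.09,30],[0,0,0,0,0,-0.13,30],[0,0,0,0,0,-0.155,30],[0,0,0,0,-0.03,-0.16,30],[0,0,0,0,-0.06,-0.16,30],[0,0,0,0,-0.075,-0.16,30],[0,0,0,0,-0.075,-0.16,30],[0,0,0,0,-0.075,-0.16,30]]])

```text
time: 20.88
ee_pos: [0.4982, 0.2051, 0.2232]
eef_rot: [0.992, 0.126, 0.0, 0.0]
ft_force: [0.8, -0.8, -0.4]
width: 0.0256
grip_force: 0.0
```

```bash
python3 - <<'E'
from h import *
d=grab("side"); e=grab("scene"); w=grab("wrist")
o=np.zeros((600,800,3),np.uint8)
o[:300,:400]=cv2.resize(d["img"][130:280,200:400],None,fx=2,fy=2)
o[:300,400:]=cv2.resize(e["img"][190:340,140:340],None,fx=2,fy=2)
o[300:,:400]=cv2.resize(w["img"],(400,300))
cv2.imwrite("pics/w6.png",o[:,:,::-1]); print(pose()[2]["ft_force"])
E
```

```text
[-0.01347642  0.04504668 -0.29077459]
```

View pics/w6.png

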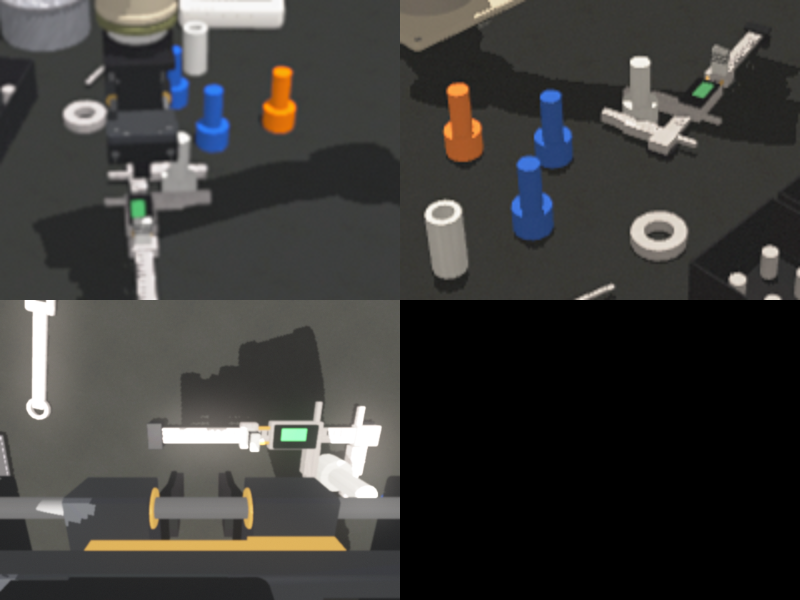

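The hub stands upright with both jaws on its foot, at about (640,100) in the scene panel. The fin is free, and the other parts I can see look unmoved. I'll hand it in.

```bash
python3 -c "
from bench import r
print(r.close_job())"
```

```text
the job is handed in; nothing more can be done
None
```

The job is handed in: the hub stands upright, foot down, with both jaws shut on its foot; the fin was held at about 7 N (roughly 10 of its 14 mm spring travel) for over a second, then released, and no other part looked moved in the final pictures.

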